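# Fetch the brass tool holder from the cutter carousel

## Robot

A 6-joint arm with a two-finger parallel gripper is mounted at the origin on the work surface. World frame = base frame: x ahead of the robot, y to its left, z up, the work surface at z = 0. Lengths are in m, angles in rad, forces in N, time in s.
With the tool pointing down it reaches from about 0.35 to 0.85 m from the base axis. Payload 8.1 kg.
Tool frame: the origin (TCP) lies on the centre line of the jaws, within the pads' length; the fingertips stand 17 mm ahead of it and the grasp point (between the pads) lies 2 mm behind it; z points along the fingers, y is the direction in which the jaws open and shut (so a half turn about z gives the same grasp; the last joint's range is limited). The gripper opens to 85 mm and grips with 20 to 120 N. Pads are 22 mm wide; open, the fingers measure 114 mm over their backs; the gripper's body (76 mm by 85 mm) begins 54 mm behind the grasp point. The pads swing forward as they close: fully open they stand 13 mm farther back than shut.
Start: joints at [-1.384, 0.13, 1.488, -0, 1.523, -0.085], TCP at [0.161, -0.578, 0.248] pointing down, gripper open.
Joint ranges: [-2.96, 2.96], [-0.89, 2.26], [0.02, 2.5], [-1.34, 4.48], [0, 2.73], [-2.66, 2.66]. Speed limits (rad/s): [2.39, 2.39, 2.79, 3.14, 3.14, 3.14].

## Interface

Orientations are given as a rotation vector (axis times angle).
In Python, from station import observe, snapshot, camera_info, sign_off gives the robot as it stands.
- The arm moves only by the tool move_arm, never from a script. Its argument "targets" is a list that holds one entry, the list of rows, each a list of 7 numbers: the shift along the tool's x, y, z in cm, then the turn, a rotation vector about the tool's x, y, z in rad, then the finger opening in cm, from 0 to 8.54. In form: [[[x, y, z, ax, ay, az, grip], ...]]. A call has exactly 5 rows; each row shifts and turns the pose as measured when the row begins, along the tool's axes as they then stand; what a row does not reach is not made up. A row lasts 1/12 s, in which the tool goes at most 41.7 mm and 7.16 degrees, less where a joint would pass 70% of its speed; a pose out of reach is approached as far as the arm can. A call is refused whole if a number of a shift passes 4.17 or a number of a turn 0.125, either way. A call with a gripper value outside its range is refused whole. The fingers move at their own pace and stop on an object; the grip force is fixed at half the most. Time passes only in rows, so rows that do not move let the fingers close, or fill a call up. It gives the time, the measured TCP pose, the force and the opening at its end, in the units of the state.
- observe(): the state, without advancing time (a new reading comes with each control period).
- snapshot(name): name is "scene" or "top" or "wrist"; returns the picture (384x512x3 uint8, blue, green, red); there is no depth.
- camera_info(name): a dict with "fx", "fy", "cx", "cy" (pixels), "R" (3x3) and "t" (3): a world point X has camera coordinates R X + t. Camera axes: x right, y down, z forward; pixel columns grow to the right and rows downward; lengths in m; the calibration is good to about 2 mm. The wrist camera is an equidistant fisheye: a pixel r from the principal point sees the ray r / f radians off the axis. A picture is of the moment at which its call begins: read the wrist's pose just before it. camera_info takes no time and is no camera call; for the wrist camera it gives the pose at the moment of the call.
- sign_off(): hands the job in, once; it reports no verdict.
The state is a dict: "time_s": time; "qpos": joint angles; "dq": joint speeds; "joint_torque": joint torques, N m; "ee_pos": TCP position; "eef_rot": TCP orientation; "contact_force": force on the tool from outside, world axes, zero at the start; "torque": the same for the moment, N m; "width": finger opening in m.
Only numpy, scipy, OpenCV 4.12 (cv2) and the standard library are available. Lean on these libraries where they do the work, as an engineer would, in place of code of your own. Each camera call takes 0.05 s, during which the arm holds its last target.

## Task

Turn the carousel by its crank until the brass tool holder stands in the middle of the red-edged window, then lift it out through the window and set it down gently (not dropped), upright and wholly on the green pad in the job tray. Leave the other tool holders standing in their places in the carousel and in the tray, and do not disturb the jar.

Things in the scene. Friction and masses are not known exactly. Their poses are not given: they have to be found in the camera images.
- brass_mid (a point): The wanted brass-yellow tool holder, loose, round, upright, 56 mm tall, 60-130 g: foot 30 mm in diameter, 10 mm high; body 22 mm in diameter from 13 to 50 mm above the underside; top chamfered to 16 mm. This point: its centre, 28 mm above its underside; z is its axis. Starts in a carousel compartment away from the window, 105 mm from the carousel axis, underside 16 mm above the bench.
- carousel: The turntable under the clear cover, with the crank on its top. 256 mm in diameter; six equal compartments 60 degrees apart, one holder standing loose in each; compartment floor 16 mm above the bench, dividers and rim up to 30 mm. Origin on its axis, 10 mm above the bench, z up; x points from the axis to the crank knob.
- window (a point): Centre of the window, a red-edged cut-out of the clear cover, over the front compartment; at cover-top level, 105 mm from the carousel axis on the robot's side. x points horizontally to the axis, y across the window. The cut-out spans 62 mm to either side along y, 37 mm towards the axis, and is open to the outside edge.
- housing: Fixed carousel housing: base 280 x 280 mm, 8 mm thick, a post near each corner, and a clear flat cover 80 to 84 mm above the bench (corner caps to 88 mm). Holders pass beneath the cover but can be lifted out only through its window. Origin centre of underside; the window is on the -x side.
- carousel_axis (a point): Point on the vertical axis about which turntable and crank turn; centre of the cover, 84 mm above the bench. The loaded turntable weighs about 1 kg: turn it smoothly, under about 1 rad/s, with a firm grip (25 N) on the knob, or the knob may slip from the fingers.
- knob_mid (a point): Centre of the black crank knob above the cover: upright cylinder, 16 mm in diameter, 95 to 131 mm above the bench, 42 mm from the carousel axis, on a crank arm (88 to 95 mm) fixed to the turntable. Moved along its circle, either way, no stops, it turns the turntable by the same angle; friction about 2 N at the knob, stays where left. It spins freely on its pin: the gripper need not turn.
- pad_top (a point): Centre of the top of the green round setting pad (56 mm in diameter, 4 mm thick, fixed) that marks the free one of the three places in the job tray; 8 mm above the bench. x runs along the tray's row of places, y across it.
- tray: Grey job tray, fixed, 250 mm along its x, 96 mm along y, walls 14 mm high and 4 mm thick, floor 4 mm thick; origin centre of underside. Three places in a row along x, 78 mm apart: one has the green pad, steel holders stand in the other two.
- steel_holder_mid (a point): The steel-grey tool holder, loose in another compartment of the carousel; same shape as the brass one, origin at its centre half-way up.
- blue_holder_mid (a point): The blue tool holder, loose in another compartment of the carousel; same shape as the brass one, origin at its centre half-way up.
- red_holder_mid (a point): The red tool holder, loose in another compartment of the carousel; same shape as the brass one, origin at its centre half-way up.
- green_holder_mid (a point): The green tool holder, loose in another compartment of the carousel; same shape as the brass one, origin at its centre half-way up.
- black_holder_mid (a point): The black tool holder, loose in another compartment of the carousel; same shape as the brass one, origin at its centre half-way up.
- tray_holder1_mid (a point): A steel tool holder standing loose in the job tray, underside 4 mm above the bench; same shape as the brass one, origin at its centre half-way up. Bystander.
- tray_holder2_mid (a point): A steel tool holder standing loose in the job tray, underside 4 mm above the bench; same shape as the brass one, origin at its centre half-way up. Bystander.
- jar_mid (a point): White jar with red cap, 54 mm in diameter, 70 mm tall, loose bystander; origin half-way up, on its axis.

How it is judged:
By the outcome, as a careful person would: the job done as asked, in the order asked, and still so for the second after the job is handed in, with the robot touching nothing.
It also fails if it takes over 64 s, if anything falls off the work surface, if the arm or the gripper's body presses on something with over 40 N, if the wrist force passes 120 N, or if a joint passes its speed limit or range.

## Working session

There is one attempt and no reset: what is moved stays moved. The work goes in short steps, Python scripts to look and compute and a tool call to move; the robot and the scene stay as the last step left them, time stands still between calls to the robot, and variables do not carry over. Pictures are saved under pics/ and viewed, and the job is handed in when it is done.

Besides the shell and the picture viewer there is one more tool, called after "Emit:" as a command line: name --argument value ..., lists and objects as JSON in quotes. move_arm: Moves the arm, as the interface text tells. Its arguments: {"type":"object","properties":{"targets":{"type":"array","items":{"type":"array","items":{"type":"array","items":{"type":"number"}}}}},"required":["targets"]}

```bash
mkdir -p pics; ls
python3 - <<'E'
from station import *
import cv2,numpy as np
print({k:np.round(v,3).tolist() for k,v in observe().items()})
for n in("scene","top","wrist"):
    c=camera_info(n);print(n,c)
    cv2.imwrite(f"pics/{n}0.png",snapshot(n))
print(observe()['time_s'])
E
```

```text
pics
{'time_s': 0.0, 'qpos': [-1.384, 0.131, 1.489, 0.0, 1.523, -0.085], 'dq': [0.0, -0.002, 0.001, 0.001, -0.0, 0.0], 'joint_torque': [-0.0, -56.94, -50.055, -0.0, 0.015, -0.0], 'ee_pos': [0.161, -0.577, 0.247], 'eef_rot': [-3.111, -0.425, 0.0], 'contact_force': [0.37, -0.871, -0.377], 'torque': [0.056, 0.021, 0.004], 'width': 0.085}
scene {'fx': 430.3543727098902, 'fy': 430.3543727098902, 'cx': 254.7808535527877, 'cy': 188.07211869581283, 'R': array([[ 0.4518327 ,  0.89195965,  0.01597504],
       [ 0.55313149, -0.26605588, -0.78946807],
       [-0.6999234 ,  0.36554378, -0.61358371]]), 't': array([-0.20252623, -0.24647718,  1.46988168])}
top {'fx': 487.8036815015142, 'fy': 487.8036815015142, 'cx': 252.09650300304094, 'cy': 203.16428635940508, 'R': array([[ 0.02013726, -0.99978943,  0.00394901],
       [-0.99446268, -0.02043714, -0.10308397],
       [ 0.10314297, -0.00185131, -0.99466482]]), 't': array([-0.09311615,  0.55288457,  1.45142854])}
wrist {'fx': 297.3186396354542, 'fy': 297.3186396354542, 'cx': 253.4571363209065, 'cy': 191.78504142894892, 'R': array([[ 0.26779324, -0.96347469, -0.00181613],
       [-0.92941392, -0.25882208,  0.26306062],
       [-0.25392231, -0.06875792, -0.9647776 ]]), 't': array([-0.59855461, -0.03409772,  0.37804358])}
0.15
```

View pics/scene0.png

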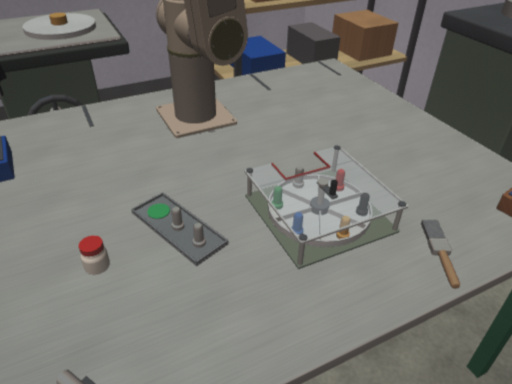

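View pics/top0.png

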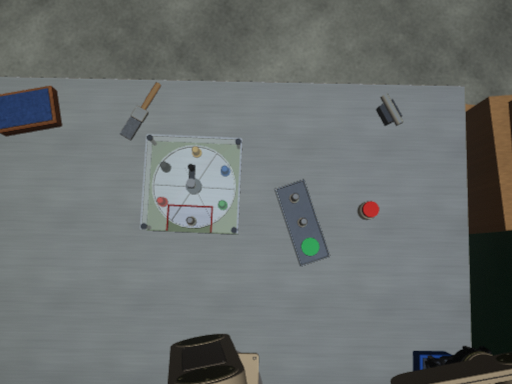

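View pics/wrist0.png

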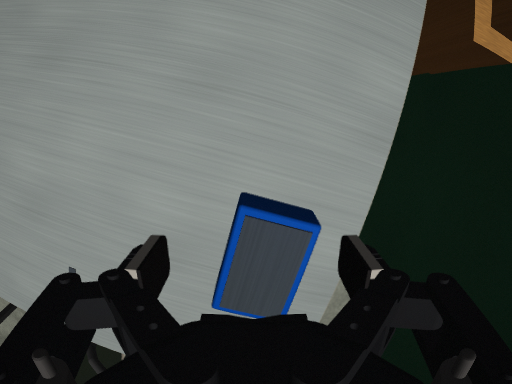

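The top view shows the carousel around px (193,186), the knob near (192,168), brass at the far side (196,152), the window at the bottom (190,218), and the pad at (311,247). I'll enlarge it and measure.

```bash
cat > h.py <<'E'
import numpy as np,cv2
from station import *
def back(n,uv,z,c=None):
    c=c or camera_info(n);R=np.array(c['R']);t=np.array(c['t'])
    d=R.T@np.array([(uv[0]-c['cx'])/c['fx'],(uv[1]-c['cy'])/c['fy'],1]);o=-R.T@t
    return o+d*(z-o[2])/d[2]
def proj(n,X,c=None):
    c=c or camera_info(n);p=np.array(c['R'])@np.array(X)+c['t']
    return np.array([c['cx']+c['fx']*p[0]/p[2],c['cy']+c['fy']*p[1]/p[2]])
def projw(X,c):
    p=np.array(c['R'])@np.array(X)+c['t'];r=np.hypot(p[0],p[1]);th=np.arctan2(r,p[2])
    return np.array([c['cx']+c['fx']*th*p[0]/r,c['cy']+c['fy']*th*p[1]/r])
def backw(uv,z,c):
    a=np.array([uv[0]-c['cx'],uv[1]-c['cy']])/c['fx'];th=np.hypot(*a)
    d=np.r_[a/th*np.sin(th),np.cos(th)];R=np.array(c['R']);d=R.T@d;o=-R.T@np.array(c['t'])
    return o+d*(z-o[2])/d[2]
def st():
    s=observe();print(round(s['time_s'],2),np.round(s['ee_pos'],4),np.round(s['eef_rot'],3),'F',np.round(s['contact_force'],1),'w',round(s['width'],4),'q',np.round(s['qpos'],2));return s
E
python3 - <<'E'
import cv2
i=cv2.imread('pics/top0.png')
cv2.imwrite('pics/topA.png',cv2.resize(i[125:245,135:255],None,fx=5,fy=5,interpolation=cv2.INTER_CUBIC))
cv2.imwrite('pics/topB.png',cv2.resize(i[170:280,265:395],None,fx=5,fy=5,interpolation=cv2.INTER_CUBIC))
E
```

```text
(no output)
```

View pics/topA.png

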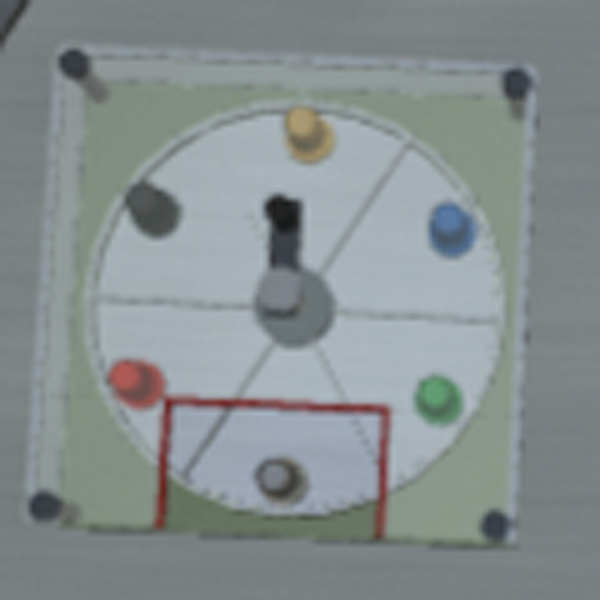

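View pics/topB.png

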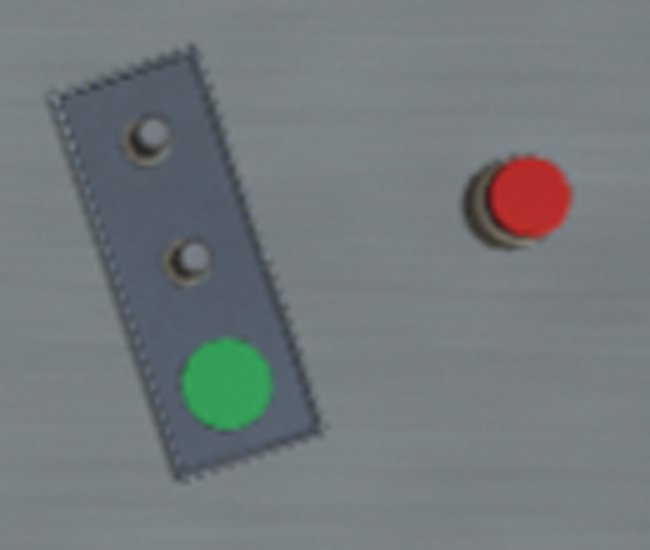

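Run:
```python
from h import *
c=camera_info('top')
A=lambda u,v:(135+(u+.5)/5-.5,125+(v+.5)/5-.5)
B=lambda u,v:(265+(u+.5)/5-.5,170+(v+.5)/5-.5)
P=lambda f,u,v,z:back('top',f(u,v),z,c)[:2]
caps=[P(A,*p,.088) for p in [(73,62),(517,83),(494,526),(44,507)]]
print('caps',np.round(caps,4),'axis',np.mean(caps,0))
ax=np.mean(caps,0)
print('yaw', [np.degrees(np.arctan2(*(a-b)[::-1])) for a,b in((caps[0],caps[3]),(caps[1],caps[2]))],np.degrees(np.arctan2(*(caps[0]-caps[1])[::-1])-np.pi/2))
w=[P(A,*p,.084) for p in[(167,402),(388,409)]];print('win corners',w,np.mean(w,0),'yaw',np.degrees(np.arctan2(*(w[0]-w[1])[::-1]))-90)
for n,p,z in[('knob',(281,209),.131),('brass',(301,123),.072),('blue',(450,218),.072),('green',(435,390),.072),('steel',(273,474),.072),('red',(126,376),.072),('black',(143,200),.072),('hub',(278,292),.1),('ring',(294,307),.02)]:
    q=P(A,*p,z);d=q-ax;print(n,np.round(q,4),'r',round(np.hypot(*d),4),'ang',round(np.degrees(np.arctan2(d[1],d[0])),1))
for n,p,z in[('pad',(228,384),.008),('h2',(194,258),.06),('h1',(152,133),.06),('jar',(530,197),.07)]+[('c',p,.014) for p in((195,50),(55,98),(178,474),(318,430))]:
    print(n,np.round(P(B,*p,z),4))
```

```text
caps [[ 0.7386  0.2258]
 [ 0.7315 -0.0365]
 [ 0.4699 -0.0292]
 [ 0.4756  0.2316]] axis [0.60387198 0.09795232]
yaw [np.float64(-1.2584900720366412), np.float64(-1.5928505432181181)] -1.5519307971086838
win corners [array([0.53851173, 0.16343716]), array([0.53705508, 0.03443889])] [0.5377834  0.09893803] yaw -0.6469596200252283
knob [0.6456 0.0948] r 0.0418 ang -4.4
brass [0.7082 0.0921] r 0.1045 ang -3.2
blue [0.6528 0.0019] r 0.1078 ang -63.0
green [0.55   0.0081] r 0.1048 ang -120.9
steel [0.4985 0.1017] r 0.1054 ang 177.9
red [0.5546 0.1902] r 0.1046 ang 118.1
black [0.6598 0.1843] r 0.1029 ang 57.1
hub [0.6023 0.0988] r 0.0018 ang 150.0
ring [0.6047 0.0989] r 0.0013 ang 48.5
pad [ 0.4279 -0.2618]
h2 [ 0.5009 -0.2347]
h1 [ 0.5749 -0.209 ]
jar [ 0.5403 -0.4315]
c [ 0.6324 -0.2391]
c [ 0.6008 -0.1533]
c [ 0.3729 -0.2312]
c [ 0.4011 -0.3159]
```

Emit:
move_arm --targets '[[[2.4,-3.0,0,0,0,0.1,4.5],[2.4,-3.0,0,0,0,0.1,4.5],[2.4,-3.2,0,0,0,0.1,4.5],[2.4,-3.3,0,0,0,0,4.5],[2.4,-3.3,0,0,0,0,4.5]]]'

```text
time_s: 0.57
ee_pos: [0.2638, -0.4092, 0.2415]
eef_rot: [-3.132, 0.083, 0.008]
contact_force: [1.5, 0.2, -0.0]
width: 0.0448
```

Emit:
move_arm --targets '[[[2.4,-3.3,0,0,0,0,4.5],[2.4,-3.3,0,0,0,0,4.5],[2.4,-3.3,0,0,0,0,4.5],[2.4,-3.3,0,0,0,0,4.5],[2.4,-3.3,0,0,0,0,4.5]]]'

```text
time_s: 0.98
ee_pos: [0.3929, -0.2452, 0.2413]
eef_rot: [-3.131, 0.088, 0.008]
contact_force: [1.2, -0.8, 0.2]
width: 0.0445
```

Emit:
move_arm --targets '[[[2.4,-3.3,0,0,0,0,4.5],[2.4,-3.3,0,0,0,0,4.5],[2.4,-3.3,0,0,0,0,4.5],[2.4,-3.3,0,0,0,0,4.5],[0,0,0,0,0,0,4.5]]]'

```text
time_s: 1.4
ee_pos: [0.4994, -0.1087, 0.2416]
eef_rot: [-3.129, 0.08, 0.005]
contact_force: [-0.0, -0.1, 0.4]
width: 0.0448
```

Emit:
move_arm --targets '[[[2.3,-3.45,0,0,0,-0.03,4.5],[2.3,-3.45,0,0,0,0,4.5],[2.3,-3.45,0,0,0,0,4.5],[2.3,-3.45,0,0,0,0,4.5],[2.3,-3.45,0,0,0,0,4.5]]]'

```text
time_s: 1.82
ee_pos: [0.6153, 0.0569, 0.241]
eef_rot: [-3.133, 0.037, 0.01]
contact_force: [0.7, 0.0, 0.4]
width: 0.0452
```

Emit:
move_arm --targets '[[[2.0,-3.0,1.0,0,0,0,4.5],[0,0,2.0,0,0,0,4.5],[0,0,2.0,0,0,0,4.5],[0,0,0,0,0,0,4.5],[0,0,0,0,0,0,4.5]]]'

```text
time_s: 2.23
ee_pos: [0.6393, 0.0985, 0.1871]
eef_rot: [-3.131, 0.021, 0.011]
contact_force: [0.1, -0.6, 1.1]
width: 0.0453
```

Run:
```python
from h import *
s=st();c=camera_info('wrist');i=snapshot('wrist')
for X in([.6456,.0948,.131],[.604,.0985,.1],[.708,.092,.072]):print(projw(X,c))
cv2.imwrite('pics/w1.png',i)
```

```text
2.23 [0.6393 0.0985 0.1871] [-3.131  0.021  0.011] F [ 0.1 -0.6  1.1] w 0.0453 q [0.07 0.29 1.41 0.01 1.44 1.65]
[260.62128276 206.39210645]
[255.78487473 243.97402626]
[262.40588958 108.02341062]
```

View pics/w1.png

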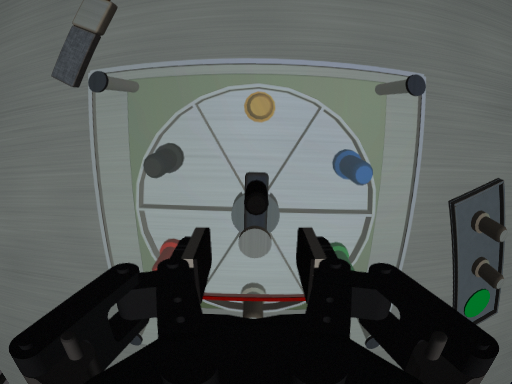

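Run:
```python
from h import *
i=cv2.imread('pics/w1.png')[80:280,180:340]
i=cv2.convertScaleAbs(i,alpha=1.6,beta=15)
cv2.imwrite('pics/w1z.png',cv2.resize(i,None,fx=3,fy=3,interpolation=cv2.INTER_CUBIC))
```

```text
(no output)
```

View pics/w1z.png

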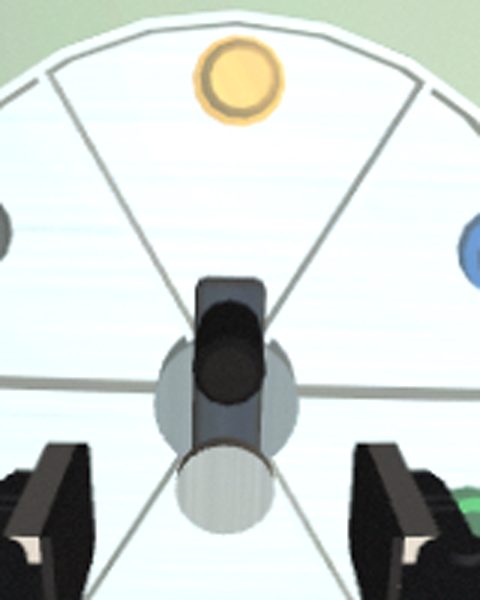

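Run:
```python
from h import *
c=camera_info('wrist')
for uv,z in(((256.2,203.5),.131),((256,191),.095),((254.8,243),.1),((254.8,243),.11),((260,106.5),.072)):print(z,backw(uv,z,c))
A=np.array([.604,.0985])
# divider ends at rim z .03 , r~.122
for uv in((197,104.5),(320,108),(371,211.5),(140,206)):
    p=backw(uv,.03,c)[:2]-A;print(np.hypot(*p),np.degrees(np.arctan2(p[1],p[0])))
```

```text
0.131 [0.64722554 0.09737985 0.131     ]
0.095 [0.64546178 0.0976226  0.095     ]
0.1 [0.60451733 0.09904535 0.1       ]
0.11 [0.60930942 0.09891602 0.11      ]
0.072 [0.70869997 0.09365489 0.072     ]
0.12169069100102059 26.428382490883397
0.12140275966514437 -30.830510726506294
0.12173527801026655 -90.24888822184427
0.12220762642268561 86.05909305742838
```

Emit:
move_arm --targets '[[[0.7,0.15,0,0,0,0,4.5],[0,0,2.0,0,0,0,4.5],[0,0,2.0,0,0,0,4.5],[0,0,1.5,0,0,0,4.5],[0,0,0,0,0,0,4.5]]]'

```text
time_s: 2.7
ee_pos: [0.6514, 0.0933, 0.1399]
eef_rot: [-3.13, 0.029, -0.008]
contact_force: [-0.4, 0.6, -1.0]
width: 0.0449
```

Emit:
move_arm --targets '[[[-0.5,-0.35,0,0,0,0,4.5],[0,0,0,0,0,0,4.5],[0,0,1.2,0,0,0,4.5],[0,0,0.8,0,0,0,4.5],[0,0,0,0,0,0,4.5]]]'

```text
time_s: 3.12
ee_pos: [0.6503, 0.0957, 0.1262]
eef_rot: [-3.13, 0.033, -0.023]
contact_force: [-0.4, 0.7, -0.7]
width: 0.0453
```

Run:
```python
from h import *
s=st();c=camera_info('wrist');i=snapshot('wrist')
cv2.imwrite('pics/w2.png',cv2.resize(cv2.convertScaleAbs(i[100:384,130:390],alpha=1.6,beta=15),None,fx=2,fy=2))
st()
```

```text
3.12 [0.6503 0.0957 0.1262] [-3.13   0.033 -0.023] F [-0.4  0.7 -0.7] w 0.0453 q [0.06 0.35 1.46 0.01 1.32 1.65]
3.17 [0.6503 0.0957 0.1266] [-3.13   0.033 -0.024] F [ 0.5 -0.1  0. ] w 0.045 q [0.06 0.35 1.46 0.01 1.32 1.65]
```

View pics/w2.png

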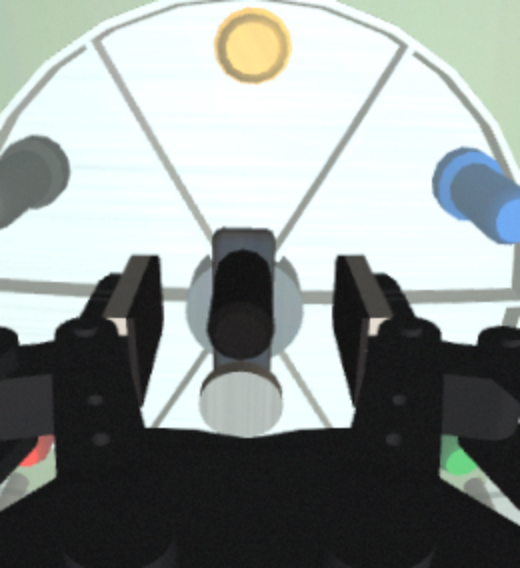

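```bash
cat >> h.py <<'E'
from scipy.spatial.transform import Rotation as Ro
def go(pos,yaw=-1.4):
    s=st();Rc=Ro.from_rotvec(s['eef_rot']);
    yaw=np.radians(yaw);Rt=Ro.from_matrix(np.array([[np.cos(yaw),np.sin(yaw),0],[np.sin(yaw),-np.cos(yaw),0],[0,0,-1.]]))
    print('shift cm',np.round(Rc.inv().apply(np.array(pos)-s['ee_pos'])*100,2),'turn',np.round((Rc.inv()*Rt).as_rotvec(),3),'tilt z',np.round(Rc.apply([0,0,1]),3))
E
python3 -c "
from h import *
go([.6462,.097,.118])"
```

```text
3.17 [0.6503 0.0957 0.1266] [-3.13   0.033 -0.024] F [ 0.5 -0.1  0. ] w 0.045 q [0.06 0.35 1.46 0.01 1.32 1.65]
shift cm [-0.43 -0.11  0.86] turn [-0.012 -0.015  0.003] tilt z [ 0.015  0.011 -1.   ]
```

Emit:
move_arm --targets '[[[-0.4,-0.1,0.4,-0.012,-0.015,0.003,4.5],[-0.3,-0.1,0.4,0,0,0,4.5],[-0.1,0,0.2,0,0,0,4.5],[0,0,0,0,0,0,4.5],[0,0,0,0,0,0,4.5]]]'

```text
time_s: 3.58
ee_pos: [0.6417, 0.0985, 0.1159]
eef_rot: [3.14, -0.038, -0.003]
contact_force: [-0.5, -0.3, 0.2]
width: 0.0449
```

```bash
python3 -c "
from h import *
go([.6462,.097,.118])"
```

```text
3.58 [0.6417 0.0985 0.1159] [ 3.14e+00 -3.80e-02 -3.00e-03] F [-0.5 -0.3  0.2] w 0.0449 q [ 0.07  0.36  1.47 -0.    1.32  1.67]
shift cm [ 0.45  0.14 -0.21] turn [0.002 0.002 0.001] tilt z [-0.002 -0.002 -1.   ]
```

Emit:
move_arm --targets '[[[0.3,0.1,-0.1,0,0,0,4.5],[0.1,0,0,0,0,0,4.5],[0,0,0,0,0,0,4.5],[0,0,0,0,0,0,4.5],[0,0,0,0,0,0,4.5]]]'

```text
time_s: 4.0
ee_pos: [0.6466, 0.0973, 0.1176]
eef_rot: [3.14, -0.037, -0.001]
contact_force: [-0.4, 0.3, 0.2]
width: 0.0449
```

```bash
python3 -c "
from h import *
go([.6462,.097,.117])"
```

```text
4.0 [0.6466 0.0973 0.1176] [ 3.14e+00 -3.70e-02 -1.00e-03] F [-0.4  0.3  0.2] w 0.0449 q [ 0.07  0.36  1.46 -0.    1.32  1.67]
shift cm [-0.04  0.03  0.06] turn [0.001 0.001 0.001] tilt z [-0.001 -0.001 -1.   ]
```

Aligned. Close on the knob (command 1.4 cm, slightly under its 1.6 cm).

Emit:
move_arm --targets '[[[0,0,0,0,0,0,1.0],[0,0,0,0,0,0,1.0],[0,0,0,0,0,0,1.0],[0,0,0,0,0,0,1.0],[0,0,0,0,0,0,1.0]]]'

```text
time_s: 4.42
ee_pos: [0.6468, 0.0973, 0.1181]
eef_rot: [3.14, -0.038, -0.0]
contact_force: [0.3, 0.1, -1.0]
width: 0.014
```

```bash
python3 -c "
from h import *
go([.6462,.097,.117])
i=snapshot('wrist');cv2.imwrite('pics/w3.png',cv2.resize(cv2.convertScaleAbs(i[100:384,130:390],alpha=1.6,beta=15),None,fx=2,fy=2))"
```

```text
4.42 [0.6468 0.0973 0.1181] [ 3.14  -0.038 -0.   ] F [ 0.3  0.1 -1. ] w 0.014 q [ 0.07  0.36  1.46 -0.    1.32  1.67]
shift cm [-0.06  0.03  0.11] turn [0.001 0.    0.   ] tilt z [-0.    -0.001 -1.   ]
```

View pics/w3.png

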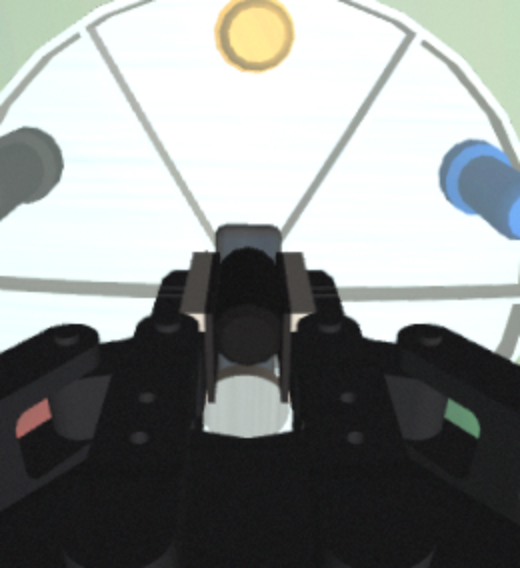

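Emit:
move_arm --targets '[[[0,-0.13,0,0,0,0,1.0],[-0.01,-0.21,0,0,0,0,1.0],[-0.03,-0.25,0,0,0,0,1.0],[-0.04,-0.25,0,0,0,0,1.0],[-0.06,-0.25,0,0,0,0,1.0]]]'

```text
time_s: 4.88
ee_pos: [0.646, 0.1072, 0.1181]
eef_rot: [3.138, -0.04, 0.001]
contact_force: [1.0, -1.7, -0.0]
width: 0.0144
```

```bash
cat >> h.py <<'E'
def turn(A=(.604,.0985),n=5,d=.06,r=.042):
    s=st();p=s['ee_pos'][:2]-np.array(A);th=np.arctan2(p[1],p[0]);print('r',np.hypot(*p),'theta deg',np.degrees(th))
    Rc=Ro.from_rotvec(s['eef_rot']);print('tilt',np.round(Rc.apply([0,0,1]),3),'yawx',np.degrees(np.arctan2(*Rc.apply([1,0,0])[1::-1])))
    q=np.r_[p,s['ee_pos'][2]]
    for k in range(1,n+1):
        g=np.array([r*np.cos(th+k*d),r*np.sin(th+k*d),.118]);print(np.round(Rc.inv().apply(g-q)*100,2));q=g
E
python3 -c "
from h import *
turn()"
```

```text
4.88 [0.646  0.1072 0.1181] [ 3.138e+00 -4.000e-02  1.000e-03] F [ 1.  -1.7 -0. ] w 0.0144 q [ 0.09  0.37  1.46 -0.    1.32  1.69]
r 0.042922578827973824 theta deg 11.749495452338653
tilt [ 0.    -0.003 -1.   ] yawx -1.4598908457804234
[-0.15 -0.22  0.01]
[-0.08 -0.24 -0.  ]
[-0.09 -0.23 -0.  ]
[-0.11 -0.23 -0.  ]
[-0.12 -0.22 -0.  ]
```

Emit:
move_arm --targets '[[[-0.08,-0.28,0,0,0,0,1.0],[-0.1,-0.28,0,0,0,0,1.0],[-0.12,-0.27,0,0,0,0,1.0],[-0.13,-0.26,0,0,0,0,1.0],[-0.15,-0.25,0,0,0,0,1.0]]]'

```text
time_s: 5.3
ee_pos: [0.6399, 0.1224, 0.1181]
eef_rot: [3.138, -0.039, 0.0]
contact_force: [-0.9, -2.3, 0.5]
width: 0.0143
```

```bash
python3 -c "
from h import *
turn(n=10,d=.07)"
```

```text
5.3 [0.6399 0.1224 0.1181] [ 3.138 -0.039  0.   ] F [-0.9 -2.3  0.5] w 0.0143 q [ 0.11  0.36  1.47 -0.    1.32  1.71]
r 0.04308893435997088 theta deg 33.657404287327005
tilt [-0.    -0.004 -1.   ] yawx -1.4377505494107792
[-0.27 -0.17  0.01]
[-0.19 -0.22 -0.  ]
[-0.21 -0.21 -0.  ]
[-0.22 -0.19 -0.  ]
[-0.24 -0.18 -0.  ]
[-0.25 -0.16 -0.  ]
[-0.26 -0.14 -0.  ]
[-0.27 -0.12 -0.  ]
[-0.27 -0.1  -0.  ]
[-0.28 -0.08 -0.  ]
```

Emit:
move_arm --targets '[[[-0.15,-0.2,0,0,0,0,1.0],[-0.16,-0.19,0,0,0,0,1.0],[-0.17,-0.18,0,0,0,0,1.0],[-0.18,-0.17,0,0,0,0,1.0],[-0.2,-0.16,0,0,0,0,1.0]]]'

```text
time_s: 5.72
ee_pos: [0.6303, 0.1326, 0.1181]
eef_rot: [3.137, -0.039, -0.001]
contact_force: [-0.3, -3.6, 1.7]
width: 0.0144
```

```bash
python3 -c "
from h import *
turn(n=10,d=.06)"
```

```text
5.72 [0.6303 0.1326 0.1181] [ 3.137e+00 -3.900e-02 -1.000e-03] F [-0.3 -3.6  1.7] w 0.0144 q [ 0.13  0.34  1.49 -0.    1.31  1.73]
r 0.04307590027746764 theta deg 52.31370961827732
tilt [-0.    -0.004 -1.   ] yawx -1.4205281626883173
[-0.27 -0.06  0.01]
[-0.22 -0.13 -0.  ]
[-0.22 -0.12 -0.  ]
[-0.23 -0.1  -0.  ]
[-0.24 -0.09 -0.  ]
[-0.24 -0.08 -0.  ]
[-0.24 -0.06 -0.  ]
[-0.25 -0.05 -0.  ]
[-0.25 -0.03 -0.  ]
[-0.25 -0.02  0.  ]
```

Emit:
move_arm --targets '[[[-0.21,-0.13,0,0,0,0,1.0],[-0.22,-0.12,0,0,0,0,1.0],[-0.22,-0.11,0,0,0,0,1.0],[-0.23,-0.1,0,0,0,0,1.0],[-0.24,-0.09,0,0,0,0,1.0]]]'

```text
time_s: 6.13
ee_pos: [0.6185, 0.1389, 0.1181]
eef_rot: [3.137, -0.039, 0.001]
contact_force: [0.5, -3.5, 1.6]
width: 0.0144
```

Emit:
move_arm --targets '[[[-0.24,-0.07,0,0,0,0,1.0],[-0.24,-0.06,0,0,0,0,1.0],[-0.25,-0.04,0,0,0,0,1.0],[-0.25,-0.02,0,0,0,0,1.0],[-0.25,-0.01,0,0,0,0,1.0]]]'

```text
time_s: 6.55
ee_pos: [0.6053, 0.1412, 0.1181]
eef_rot: [3.137, -0.04, 0.002]
contact_force: [1.7, -4.0, -0.7]
width: 0.0144
```

```bash
python3 -c "
from h import *
turn(n=10,d=.06)"
```

```text
6.55 [0.6053 0.1412 0.1181] [ 3.137e+00 -4.000e-02  2.000e-03] F [ 1.7 -4.  -0.7] w 0.0144 q [ 0.15  0.28  1.56 -0.    1.3   1.75]
r 0.0427261843185179 theta deg 88.25343634067137
tilt [ 0.001 -0.005 -1.   ] yawx -1.442774599453446
[-0.25  0.08  0.01]
[-0.25  0.02 -0.  ]
[-0.25  0.04 -0.  ]
[-0.25  0.05 -0.  ]
[-0.24  0.07 -0.  ]
[-0.24  0.08 -0.  ]
[-0.23  0.09  0.  ]
[-0.23  0.11  0.  ]
[-0.22  0.12  0.  ]
[-0.21  0.13  0.  ]
```

Emit:
move_arm --targets '[[[-0.25,0.02,0,0,0,0,1.0],[-0.25,0.03,0,0,0,0,1.0],[-0.25,0.05,0,0,0,0,1.0],[-0.25,0.06,0,0,0,0,1.0],[-0.24,0.08,0,0,0,0,1.0]]]'

```text
time_s: 6.97
ee_pos: [0.5919, 0.1392, 0.1181]
eef_rot: [3.137, -0.039, 0.004]
contact_force: [2.7, -2.5, -1.5]
width: 0.014
```

Emit:
move_arm --targets '[[[-0.24,0.09,0,0,0,0,1.0],[-0.23,0.1,0,0,0,0,1.0],[-0.23,0.11,0,0,0,0,1.0],[-0.22,0.13,0,0,0,0,1.0],[-0.21,0.14,0,0,0,0,1.0]]]'

```text
time_s: 7.38
ee_pos: [0.5799, 0.133, 0.1181]
eef_rot: [3.137, -0.039, 0.007]
contact_force: [4.3, -2.9, -2.8]
width: 0.0143
```

```bash
python3 -c "
from h import *
turn(n=15,d=.06)"
```

```text
7.38 [0.5799 0.133  0.1181] [ 3.137 -0.039  0.007] F [ 4.3 -2.9 -2.8] w 0.0143 q [ 0.14  0.21  1.64 -0.01  1.29  1.74]
r 0.04213519421798632 theta deg 124.96068155518718
tilt [ 0.004 -0.004 -1.   ] yawx -1.4419861306581956
[-0.19  0.17  0.01]
[-0.19  0.17 -0.  ]
[-0.18  0.18 -0.  ]
[-0.17  0.19  0.  ]
[-0.16  0.2   0.  ]
[-0.14  0.21  0.  ]
[-0.13  0.22  0.  ]
[-0.12  0.22  0.  ]
[-0.1   0.23  0.  ]
[-0.09  0.24  0.  ]
[-0.08  0.24  0.  ]
[-0.06  0.24  0.  ]
[-0.05  0.25  0.  ]
[-0.03  0.25  0.  ]
[-0.02  0.25  0.  ]
```

Emit:
move_arm --targets '[[[-0.2,0.15,0,0,0,0,1.0],[-0.19,0.17,0,0,0,0,1.0],[-0.18,0.18,0,0,0,0,1.0],[-0.17,0.19,0,0,0,0,1.0],[-0.16,0.2,0,0,0,0,1.0]]]'

```text
time_s: 7.8
ee_pos: [0.5707, 0.1238, 0.1181]
eef_rot: [3.138, -0.04, 0.012]
contact_force: [6.0, -2.6, -3.3]
width: 0.0145
```

Emit:
move_arm --targets '[[[-0.14,0.21,0,0,0,0,1.0],[-0.13,0.22,0,0,0,0,1.0],[-0.12,0.22,0,0,0,0,1.0],[-0.1,0.23,0,0,0,0,1.0],[-0.09,0.24,0,0,0,0,1.0]]]'

```text
time_s: 8.22
ee_pos: [0.5652, 0.1135, 0.1181]
eef_rot: [3.141, -0.039, 0.018]
contact_force: [5.7, -0.7, -4.5]
width: 0.0141
```

```bash
python3 -c "
from h import *
turn(n=7,d=.05,A=(.6045,.0988))
i=snapshot('top');cv2.imwrite('pics/t4.png',cv2.resize(i[125:245,135:255],None,fx=5,fy=5,interpolation=cv2.INTER_CUBIC))
"
```

```text
8.22 [0.5652 0.1135 0.1181] [ 3.141 -0.039  0.018] F [ 5.7 -0.7 -4.5] w 0.0141 q [ 0.11  0.16  1.7  -0.    1.27  1.71]
r 0.04193958341909682 theta deg 159.49875072359
tilt [ 0.011 -0.    -1.   ] yawx -1.4396735243236736
[-0.07  0.2   0.01]
[-0.05  0.2  -0.  ]
[-0.04  0.21 -0.  ]
[-0.03  0.21 -0.  ]
[-0.02  0.21 -0.  ]
[-0.01  0.21 -0.  ]
[-0.    0.21  0.  ]
```

View pics/t4.png

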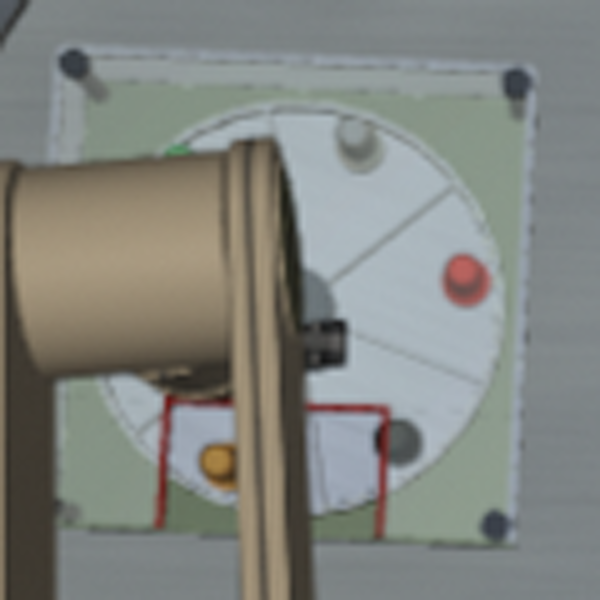

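Emit:
move_arm --targets '[[[-0.06,0.22,0,0,0,0,1.0],[-0.05,0.22,0,0,0,0,1.0],[-0.04,0.22,0,0,0,0,1.0],[-0.03,0.22,0,0,0,0,1.0],[-0.02,0.2,0,0,0,0,1.0]]]'

```text
time_s: 8.68
ee_pos: [0.5629, 0.1043, 0.1181]
eef_rot: [-3.137, 0.038, -0.021]
contact_force: [5.2, 1.6, -3.7]
width: 0.0142
```

```bash
python3 -c "
from h import *
turn(n=4,d=.03,A=(.6045,.0988))
"
```

```text
8.68 [0.5629 0.1043 0.1181] [-3.137  0.038 -0.021] F [ 5.2  1.6 -3.7] w 0.0142 q [0.09 0.14 1.72 0.   1.27 1.69]
r 0.041917543010099374 theta deg 172.52361463502783
tilt [ 0.014  0.004 -1.   ] yawx -1.3905701414370497
[-0.02  0.12  0.01]
[-0.01  0.13 -0.  ]
[-0.    0.13 -0.  ]
[-0.    0.13 -0.  ]
```

Emit:
move_arm --targets '[[[-0.01,0.15,0,0,0,0,1.0],[0,0.12,0,0,0,0,1.0],[0,0.09,0,0,0,0,1.0],[0,0.05,0,0,0,0,1.0],[0,0,0,0,0,0,1.0]]]'

```text
time_s: 9.1
ee_pos: [0.5627, 0.1007, 0.1181]
eef_rot: [-3.136, 0.037, -0.022]
contact_force: [5.0, 0.7, -3.3]
width: 0.014
```

```bash
python3 -c "
from h import *
turn(n=4,d=.03,A=(.6045,.0988))
c=camera_info('wrist');i=snapshot('wrist');cv2.imwrite('pics/w5.png',cv2.resize(i,None,fx=1.5,fy=1.5))
i=snapshot('top');cv2.imwrite('pics/t5.png',cv2.resize(i[125:245,135:255],None,fx=5,fy=5,interpolation=cv2.INTER_CUBIC))
"
```

```text
9.1 [0.5627 0.1007 0.1181] [-3.136  0.037 -0.022] F [ 5.   0.7 -3.3] w 0.014 q [0.08 0.14 1.72 0.   1.27 1.68]
r 0.04186432724935889 theta deg 177.4597503090349
tilt [ 0.014  0.006 -1.   ] yawx -1.3724861483930078
[-0.01  0.13  0.01]
[ 0.    0.13 -0.  ]
[ 0.01  0.13 -0.  ]
[ 0.01  0.13 -0.  ]
```

View pics/w5.png

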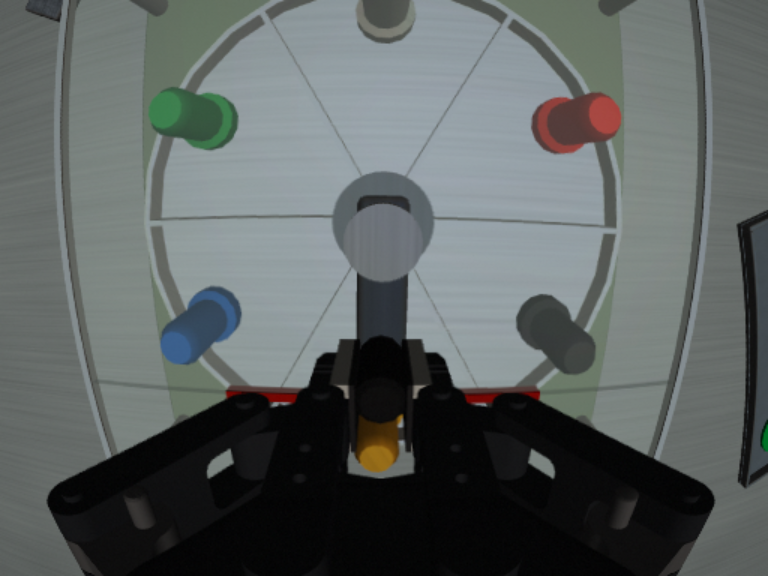

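View pics/t5.png

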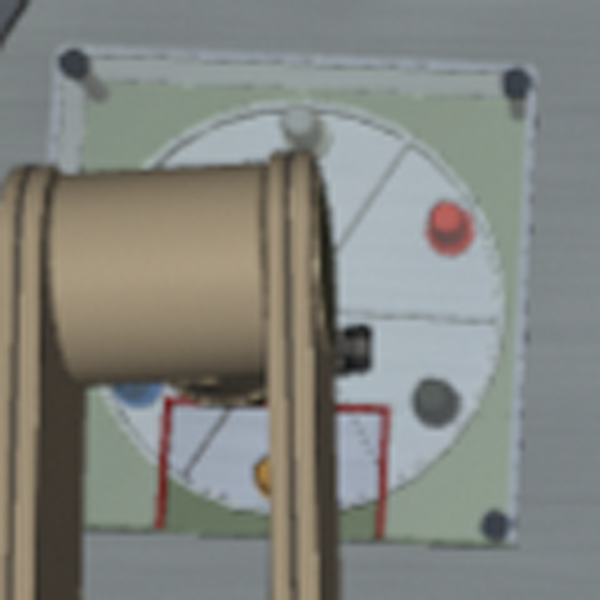

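Emit:
move_arm --targets '[[[0,0.07,0,0,0,0,1.0],[0,0.05,0,0,0,0,1.0],[0,0,0,0,0,0,1.0],[0,0,0,0,0,0,1.0],[0,0,0,0,0,0,3.5]]]'

```text
time_s: 9.62
ee_pos: [0.5622, 0.0997, 0.1179]
eef_rot: [-3.135, 0.037, -0.02]
contact_force: [0.1, 0.4, -0.3]
width: 0.0251
```

Emit:
move_arm --targets '[[[0,0,0,0,0,0,3.5],[0,0,0,0,0,0,3.5],[0,0,0,0,0,0,3.5],[0,0,-1,0,0,0,3.5],[0,0,-2,0,0,0,3.5]]]'

```text
time_s: 10.03
ee_pos: [0.557, 0.0993, 0.1442]
eef_rot: [-3.136, 0.037, -0.001]
contact_force: [0.2, -0.5, 0.9]
width: 0.0351
```

Emit:
move_arm --targets '[[[0,0,-3,0,0,0,5.5],[-2,0,-2,0,-0.014,0,5.5],[-3.5,0,0,0,0,0,5.5],[-2,0,0,0,0,0,5.5],[0,0,0,0,0,0,5.5]]]'

```text
time_s: 10.45
ee_pos: [0.4818, 0.1008, 0.2057]
eef_rot: [-3.135, 0.038, 0.011]
contact_force: [-0.3, -1.1, 0.3]
width: 0.0548
```

```bash
python3 -c "
from h import *
go([.499,.101,.18])
c=camera_info('wrist');i=snapshot('wrist');cv2.imwrite('pics/w6.png',cv2.resize(i,None,fx=1.5,fy=1.5))
for X in([.499,.101,.072],[.6045,.0988,.11]):print(projw(X,c)*1.5)
"
```

```text
10.45 [0.4818 0.1008 0.2057] [-3.135  0.038  0.011] F [-0.3 -1.1  0.3] w 0.0548 q [ 0.1  -0.14  1.83  0.01  1.45  1.69]
shift cm [ 1.74 -0.05  2.56] turn [-0.006  0.007  0.   ] tilt z [-0.007  0.006 -1.   ]
[381.08749547 250.45089225]
[379.944254    55.17788258]
```

View pics/w6.png

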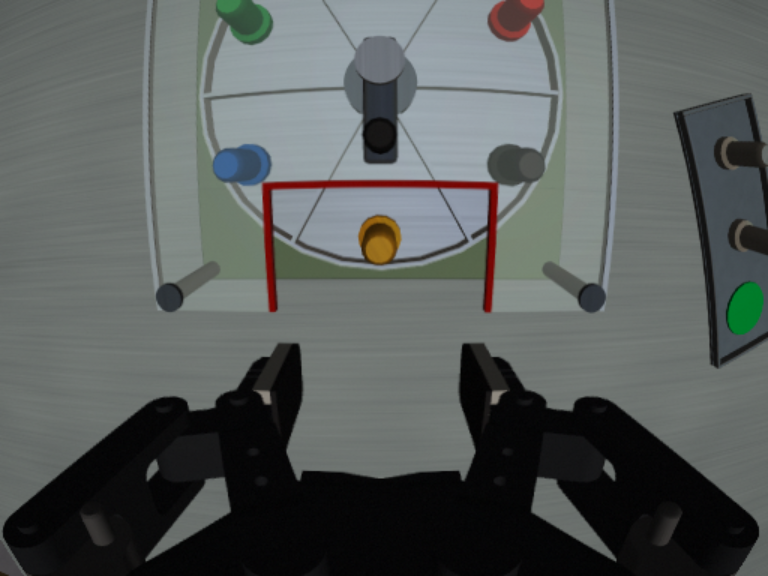

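The brass holder is centred: x≈380, against the window's sides at 270 and 491, mid 380.5. Locating it precisely.

```bash
python3 -c "
from h import *
i=cv2.imread('pics/w6.png')[200:290,320:440];cv2.imwrite('pics/w6z.png',cv2.resize(cv2.convertScaleAbs(i,alpha=1.5),None,fx=5,fy=5))
c=camera_info('wrist')
for uv,z in(((380,248),.072),((380,237),.021)):print(backw(((uv[0]+.5)/1.5-.5,(uv[1]+.5)/1.5-.5),z,c))
"
```

```text
[0.50204153 0.10170445 0.072     ]
[0.50051501 0.1020879  0.021     ]
```

View pics/w6z.png

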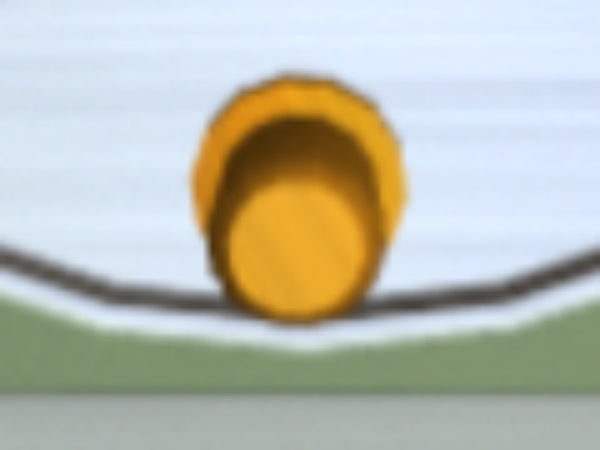

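Emit:
move_arm --targets '[[[1.0,-0.05,2,0,0.007,0,5.5],[0.6,0,3,0,0,0,5.5],[0.2,0,2.0,0,0,0,5.5],[0,0,0.5,0,0,0,5.5],[0,0,0,0,0,0,5.5]]]'

```text
time_s: 10.92
ee_pos: [0.5067, 0.1014, 0.1342]
eef_rot: [-3.135, 0.038, -0.019]
contact_force: [-0.9, -0.3, -0.3]
width: 0.055
```

```bash
python3 -c "
from h import *
go([.5,.1015,.054])
"
```

```text
10.92 [0.5067 0.1014 0.1342] [-3.135  0.038 -0.019] F [-0.9 -0.3 -0.3] w 0.055 q [ 0.09 -0.02  1.86  0.01  1.29  1.69]
shift cm [-0.77  0.07  8.01] turn [-0.007 -0.012  0.   ] tilt z [ 0.012  0.007 -1.   ]
```

Emit:
move_arm --targets '[[[-0.4,0,0,-0.007,-0.012,0,5.5],[-0.3,0,0.6,0,0,0,5.5],[-0.1,0,1.0,0,0,0,5.5],[-0.1,0,1.0,0,0,0,5.5],[0,0,0,0,0,0,5.5]]]'

```text
time_s: 11.33
ee_pos: [0.4993, 0.1018, 0.11]
eef_rot: [3.141, -0.038, 0.005]
contact_force: [0.4, 0.4, 0.5]
width: 0.0549
```

```bash
python3 -c "
from h import *
go([.5,.1015,.054])
c=camera_info('wrist');i=snapshot('wrist');cv2.imwrite('pics/w7.png',i)
"
```

```text
11.33 [0.4993 0.1018 0.11  ] [ 3.141 -0.038  0.005] F [0.4 0.4 0.5] w 0.0549 q [ 0.1  -0.    1.89 -0.    1.25  1.7 ]
shift cm [0.06 0.03 5.6 ] turn [ 0.    -0.003  0.   ] tilt z [ 0.003 -0.    -1.   ]
```

View pics/w7.png

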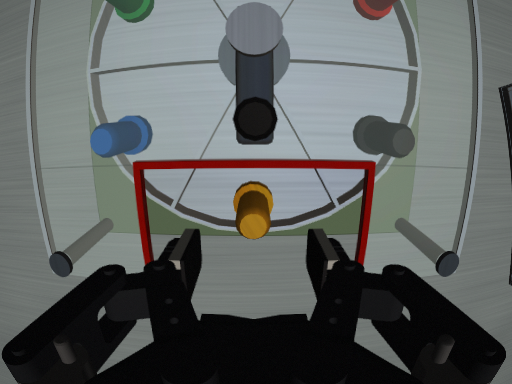

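Emit:
move_arm --targets '[[[0,0,0.8,0,-0.003,0,5.5],[0,0,1.0,0,-0.003,0,5.5],[-0.05,0,1.0,0,-0.002,0,5.5],[-0.1,0,0.8,0,-0.002,0,5.5],[-0.1,0,0,0,0,0,5.5]]]'

```text
time_s: 11.8
ee_pos: [0.4979, 0.1019, 0.0723]
eef_rot: [-3.141, 0.038, 0.008]
contact_force: [-1.0, -0.4, -0.2]
width: 0.0552
```

```bash
python3 -c "
from h import *
go([.5,.1015,.054])
"
```

```text
11.8 [0.4979 0.1019 0.0723] [-3.141  0.038  0.008] F [-1.  -0.4 -0.2] w 0.0552 q [0.1  0.05 1.91 0.   1.19 1.7 ]
shift cm [0.22 0.04 1.83] turn [-0.     0.005  0.   ] tilt z [-0.005  0.    -1.   ]
```

Emit:
move_arm --targets '[[[0.1,0,0.8,0,0.003,0,5.5],[0.1,0,0.7,0,0,0,5.5],[0,0,0.3,0,0,0,5.5],[0,0,0,0,0,0,5.5],[0,0,0,0,0,0,5.5]]]'

```text
time_s: 12.22
ee_pos: [0.499, 0.1018, 0.0509]
eef_rot: [3.141, -0.038, -0.007]
contact_force: [-0.4, -0.3, 0.1]
width: 0.055
```

```bash
python3 -c "
from h import *
go([.5,.1015,.054])
c=camera_info('wrist');i=snapshot('wrist');cv2.imwrite('pics/w8.png',i)
"
```

```text
12.22 [0.499  0.1018 0.0509] [ 3.141 -0.038 -0.007] F [-0.4 -0.3  0.1] w 0.055 q [0.1  0.08 1.92 0.   1.14 1.7 ]
shift cm [ 0.1   0.03 -0.31] turn [0.    0.004 0.   ] tilt z [-0.004 -0.    -1.   ]
```

View pics/w8.png

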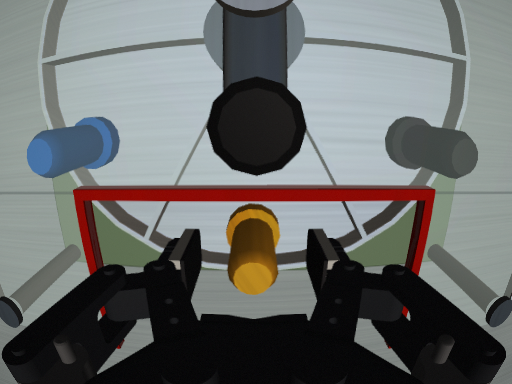

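Emit:
move_arm --targets '[[[0.08,0,-0.3,0,0.004,0,5.5],[0,0,0,0,0,0,5.5],[0,0,0,0,0,0,3.5],[0,0,0,0,0,0,2.5],[0,0,0,0,0,0,1.8]]]'

```text
time_s: 12.68
ee_pos: [0.5013, 0.1019, 0.0563]
eef_rot: [-3.141, 0.038, -0.006]
contact_force: [-3.2, -1.4, 7.1]
width: 0.0201
```

Emit:
move_arm --targets '[[[0,0,0,0,0,0,1.6],[0,0,0,0,0,0,1.6],[0,0,0,0,0,0,1.6],[0,0,0,0,0,0,1.6],[0,0,0,0,0,0,1.6]]]'

```text
time_s: 13.1
ee_pos: [0.5014, 0.1019, 0.0564]
eef_rot: [-3.141, 0.038, -0.006]
contact_force: [-0.1, 0.0, -0.8]
width: 0.0199
```

```bash
python3 -c "
from h import *
go([.5,.1015,.054])
c=camera_info('wrist');i=snapshot('wrist');cv2.imwrite('pics/w9.png',i)
"
```

```text
13.1 [0.5014 0.1019 0.0564] [-3.141  0.038 -0.006] F [-0.1  0.  -0.8] w 0.0199 q [ 0.1   0.07  1.92 -0.    1.15  1.7 ]
shift cm [-0.14  0.05  0.24] turn [-0.    -0.004  0.   ] tilt z [ 0.004  0.    -1.   ]
```

View pics/w9.png

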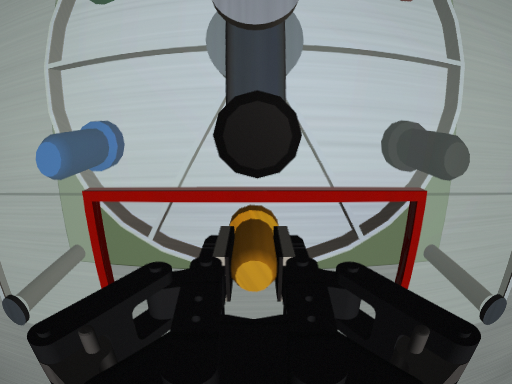

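Emit:
move_arm --targets '[[[0,0,-0.5,0,0,0,1.6],[0,0,-1.0,0,0,0,1.6],[0,0,-1.5,0,0,0,1.6],[0,0,-1.5,0,0,0,1.6],[0,0,-1.5,0,0,0,1.6]]]'

```text
time_s: 13.57
ee_pos: [0.498, 0.1016, 0.1165]
eef_rot: [3.141, -0.038, -0.006]
contact_force: [0.5, 1.0, -0.9]
width: 0.0201
```

```bash
python3 -c "
from h import *
go([.5,.1015,.17])
c=camera_info('wrist');i=snapshot('wrist');cv2.imwrite('pics/w10.png',i)
"
```

```text
13.57 [0.498  0.1016 0.1165] [ 3.141 -0.038 -0.006] F [ 0.5  1.  -0.9] w 0.0201 q [ 0.1  -0.01  1.88 -0.    1.27  1.7 ]
shift cm [ 0.18  0.01 -5.35] turn [0.001 0.004 0.   ] tilt z [-0.004 -0.001 -1.   ]
```

View pics/w10.png

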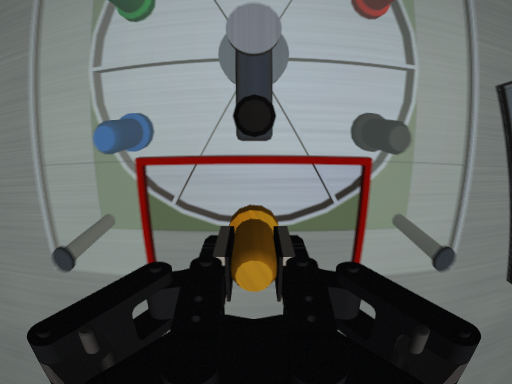

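Emit:
move_arm --targets '[[[0,0,-2,0,0,0,1.6],[0,0,-2,0,0,0,1.6],[0,0.5,-1.5,0,0,0,1.6],[0,1.5,0,0,0,0,1.6],[-0.5,2.5,0,0,0,0,1.6]]]'

```text
time_s: 14.03
ee_pos: [0.4958, 0.0594, 0.1824]
eef_rot: [-3.14, 0.032, -0.013]
contact_force: [0.8, 0.3, -0.7]
width: 0.0204
```

Emit:
move_arm --targets '[[[-0.7,3,0,0,0,0,1.6],[-0.7,3,0,0,0,0,1.6],[-0.7,3,0,0,0,0,1.6],[-0.7,3,0,0,0,0,1.6],[-0.7,3,0,0,0,0,1.6]]]'

```text
time_s: 14.45
ee_pos: [0.4581, -0.0938, 0.1857]
eef_rot: [-3.14, 0.022, -0.025]
contact_force: [1.0, 0.6, -1.1]
width: 0.0202
```

```bash
python3 -c "
from h import *
go([.428,-.262,.15])
"
```

```text
14.45 [ 0.4581 -0.0938  0.1857] [-3.14   0.022 -0.025] F [ 1.   0.6 -1.1] w 0.0202 q [-0.32 -0.21  1.94  0.01  1.4   1.27]
shift cm [-2.83 16.86  3.5 ] turn [-0.001 -0.016  0.01 ] tilt z [ 0.016  0.001 -1.   ]
```

Emit:
move_arm --targets '[[[-0.5,3,0,0,-0.01,0.01,1.6],[-0.5,3,0,0,0,0,1.6],[-0.5,3,0,0,0,0,1.6],[-0.5,3,0,0,0,0,1.6],[-0.4,2.5,0,0,0,0,1.6]]]'

```text
time_s: 14.87
ee_pos: [0.4281, -0.2461, 0.1878]
eef_rot: [3.14, -0.039, 0.015]
contact_force: [0.4, -1.0, -1.0]
width: 0.02
```

Emit:
move_arm --targets '[[[-0.1,1,0,0,0,0,1.6],[0,0.3,0,0,0,0,1.6],[0,0,0,0,0,0,1.6],[0,0,0,0,0,0,1.6],[0,0,0,0,0,0,1.6]]]'

```text
time_s: 15.28
ee_pos: [0.4258, -0.2628, 0.1887]
eef_rot: [3.139, -0.048, 0.016]
contact_force: [-0.7, -0.7, -0.9]
width: 0.0203
```

```bash
python3 -c "
from h import *
go([.428,-.262,.1])
c=camera_info('wrist');i=snapshot('wrist');cv2.imwrite('pics/w11.png',i)
print(projw([.428,-.262,.008],c))
"
```

```text
15.28 [ 0.4258 -0.2628  0.1887] [ 3.139 -0.048  0.016] F [-0.7 -0.7 -0.9] w 0.0203 q [-0.66 -0.12  1.84  0.    1.4   0.94]
shift cm [ 0.12 -0.1   8.87] turn [ 0.002 -0.01  -0.006] tilt z [ 0.01  -0.002 -1.   ]
[252.72528834 175.49469973]
```

View pics/w11.png

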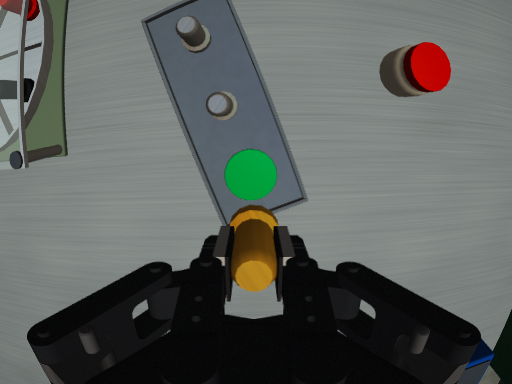

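Emit:
move_arm --targets '[[[0,-0.1,1.5,0,-0.01,-0.006,1.6],[0,0,2,0,0,0,1.6],[0,0,2,0,0,0,1.6],[0,0,1.5,0,0,0,1.6],[0,0,0,0,0,0,1.6]]]'

```text
time_s: 15.75
ee_pos: [0.4283, -0.257, 0.1142]
eef_rot: [3.139, -0.024, 0.001]
contact_force: [-0.5, 0.0, -0.5]
width: 0.0202
```

```bash
python3 -c "
from h import *
go([.428,-.262,.0484])
c=camera_info('wrist');i=snapshot('wrist');cv2.imwrite('pics/w12.png',i)
m=cv2.inRange(cv2.cvtColor(i,cv2.COLOR_BGR2HSV),(50,120,60),(75,255,255))
n,l,s,ce=cv2.connectedComponentsWithStats(m)
for k in range(1,n):
  if s[k][4]>300: print(s[k],ce[k],backw(ce[k],.008,c))
t=snapshot('top');m=cv2.inRange(cv2.cvtColor(cv2.imread('pics/top0.png'),cv2.COLOR_BGR2HSV),(50,120,60),(85,255,255))
n,l,s,ce=cv2.connectedComponentsWithStats(m)
for k in range(1,n):
  if s[k][4]>100: print(s[k],ce[k],back('top',ce[k],.008))
"
```

```text
15.75 [ 0.4283 -0.257   0.1142] [ 3.139e+00 -2.400e-02  1.000e-03] F [-0.5  0.  -0.5] w 0.0202 q [-0.64 -0.04  1.91 -0.    1.26  0.94]
shift cm [-0.03  0.48  6.58] turn [ 0.003 -0.001  0.009] tilt z [ 0.001 -0.003 -1.   ]
[ 223  161   68   58 2829] [256.94839166 188.05726405] [ 0.4343221  -0.25985731  0.008     ]
[301 238  18  18 257] [309.83657588 246.3307393 ] [ 0.42807278 -0.26066259  0.008     ]
```

View pics/w12.png

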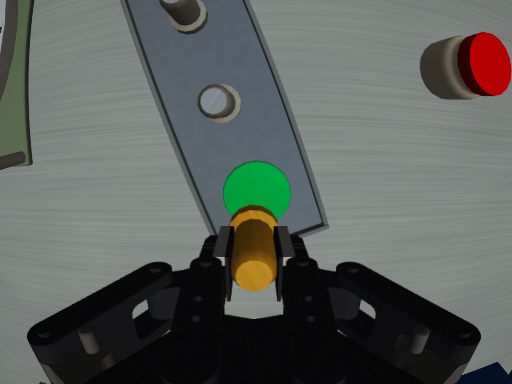

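Emit:
move_arm --targets '[[[0,0.2,1.0,0,0,0.005,1.6],[0,0.1,1.3,0,0,0,1.6],[0,0.1,1.3,0,0,0,1.6],[-0.05,0,1.0,0,0,0,1.6],[-0.05,0,0.2,0,0,0,1.6]]]'

```text
time_s: 16.27
ee_pos: [0.4328, -0.2645, 0.0716]
eef_rot: [3.13, -0.031, 0.018]
contact_force: [-1.4, 0.1, -1.6]
width: 0.0203
```

```bash
python3 -c "
from h import *
go([.4282,-.2605,.0484])
"
```

```text
16.27 [ 0.4328 -0.2645  0.0716] [ 3.13  -0.031  0.018] F [-1.4  0.1 -1.6] w 0.0203 q [-0.65  0.03  1.93 -0.    1.16  0.94]
shift cm [-0.5  -0.42  2.31] turn [ 0.011 -0.012  0.005] tilt z [ 0.012 -0.011 -1.   ]
```

Emit:
move_arm --targets '[[[-0.25,-0.2,0,0.008,-0.008,0.003,1.6],[-0.15,-0.1,0.3,0.003,-0.003,0,1.6],[-0.1,0,0.5,0,0,0,1.6],[0,0,0.5,0,0,0,1.6],[0,0,0,0,0,0,1.6]]]'

```text
time_s: 16.68
ee_pos: [0.4283, -0.2619, 0.0591]
eef_rot: [3.141, -0.037, 0.003]
contact_force: [-0.0, -0.4, -1.2]
width: 0.0204
```

```bash
python3 -c "
from h import *
go([.4282,-.2605,.0484])
"
```

```text
16.68 [ 0.4283 -0.2619  0.0591] [ 3.141e+00 -3.700e-02  3.000e-03] F [-0.  -0.4 -1.2] w 0.0204 q [-0.65  0.05  1.94  0.    1.15  0.94]
shift cm [-0.02 -0.14  1.07] turn [ 0.    -0.002  0.001] tilt z [ 0.002 -0.    -1.   ]
```

Emit:
move_arm --targets '[[[0,-0.1,0.3,0,0,0,1.6],[0,0,0.3,0,0,0,1.6],[0,0,0.2,0,0,0,1.6],[0,0,0,0,0,0,1.6],[0,0,0,0,0,0,1.6]]]'

```text
time_s: 17.1
ee_pos: [0.4287, -0.261, 0.0506]
eef_rot: [3.141, -0.037, 0.004]
contact_force: [-0.0, -0.8, -0.2]
width: 0.0201
```

```bash
python3 -c "
from h import *
go([.4282,-.2605,.0484])
"
```

```text
17.1 [ 0.4287 -0.261   0.0506] [ 3.141 -0.037  0.004] F [-0.  -0.8 -0.2] w 0.0201 q [-0.65  0.06  1.94  0.    1.14  0.94]
shift cm [-0.05 -0.05  0.22] turn [ 0.001 -0.002  0.001] tilt z [ 0.002 -0.001 -1.   ]
```

Emit:
move_arm --targets '[[[0,0,0.1,0,0,0,1.6],[0,0,0.1,0,0,0,1.6],[0,0,0.05,0,0,0,1.6],[0,0,0,0,0,0,1.6],[0,0,0,0,0,0,1.6]]]'

```text
time_s: 17.52
ee_pos: [0.4292, -0.2613, 0.0485]
eef_rot: [3.14, -0.037, 0.005]
contact_force: [0.1, 0.4, 0.1]
width: 0.0204
```

```bash
python3 -c "
from h import *
go([.4282,-.2605,.0484])
c=camera_info('wrist');i=snapshot('wrist');cv2.imwrite('pics/w13.png',i)
i=snapshot('scene');cv2.imwrite('pics/s13.png',cv2.resize(i[150:290,90:270],None,fx=4,fy=4))
"
```

```text
17.52 [ 0.4292 -0.2613  0.0485] [ 3.14  -0.037  0.005] F [0.1 0.4 0.1] w 0.0204 q [-0.65  0.06  1.94  0.    1.13  0.94]
shift cm [-0.1  -0.08  0.01] turn [ 0.001 -0.003  0.001] tilt z [ 0.003 -0.001 -1.   ]
```

View pics/s13.png

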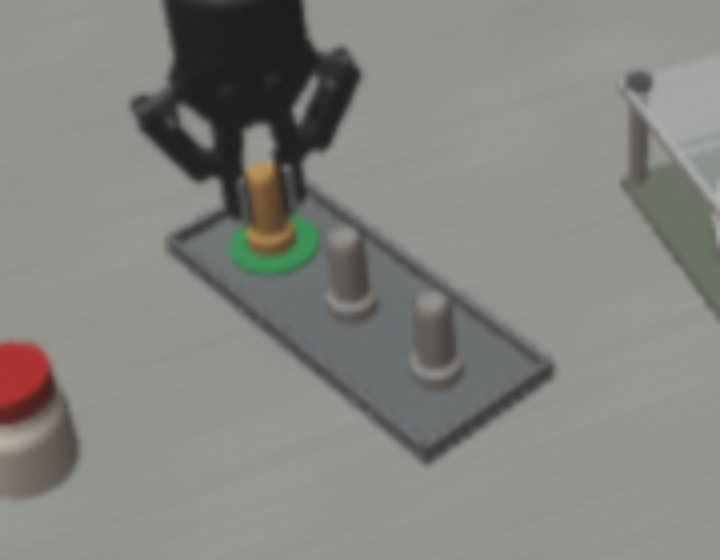

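The holder is upright over the middle of the pad. Lowering until contact is felt.

Emit:
move_arm --targets '[[[0,0,0.05,0,0,0,1.6],[0,0,0.05,0,0,0,1.6],[0,0,0,0,0,0,1.6],[0,0,0,0,0,0,1.6],[0,0,0,0,0,0,1.6]]]'

```text
time_s: 18.03
ee_pos: [0.4295, -0.2615, 0.0486]
eef_rot: [3.14, -0.036, 0.006]
contact_force: [-0.1, -0.2, -0.3]
width: 0.0202
```

Emit:
move_arm --targets '[[[0,0,0.1,0,0,0,1.6],[0,0,0.15,0,0,0,1.6],[0,0,0.1,0,0,0,1.6],[0,0,0,0,0,0,1.6],[0,0,0,0,0,0,1.6]]]'

```text
time_s: 18.45
ee_pos: [0.4305, -0.2621, 0.0488]
eef_rot: [3.139, -0.036, 0.007]
contact_force: [-0.1, 0.9, -0.8]
width: 0.02
```

z no longer falls on a downward command, so the holder is standing on the pad. Release.

Emit:
move_arm --targets '[[[0,0,0,0,0,0,2.2],[0,0,0,0,0,0,2.5],[0,0,0,0,0,0,3.0],[0,0,0,0,0,0,4.0],[0,0,0,0,0,0,4.5]]]'

```text
time_s: 18.87
ee_pos: [0.4302, -0.2619, 0.048]
eef_rot: [3.139, -0.036, 0.007]
contact_force: [0.1, -0.7, -0.2]
width: 0.045
```

```bash
python3 -c "
from h import *
go([.4282,-.2605,.18])
c=camera_info('wrist');i=snapshot('wrist');cv2.imwrite('pics/w14.png',i)
"
```

```text
18.87 [ 0.4302 -0.2619  0.048 ] [ 3.139 -0.036  0.007] F [ 0.1 -0.7 -0.2] w 0.045 q [-0.65  0.07  1.94  0.    1.13  0.94]
shift cm [ -0.15  -0.11 -13.2 ] turn [ 0.002 -0.004  0.001] tilt z [ 0.004 -0.002 -1.   ]
```

View pics/w14.png

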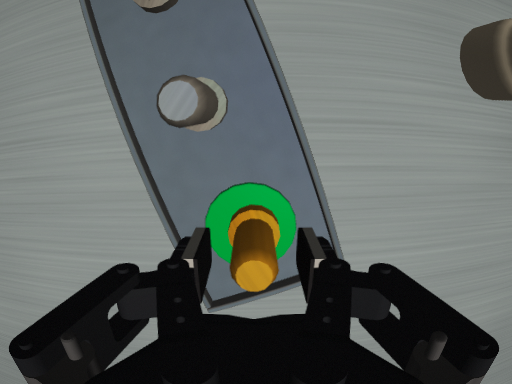

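Fingers are clear on both sides. Lift straight up.

Emit:
move_arm --targets '[[[0,0,-1,0,0,0,4.5],[0,0,-1.5,0,0,0,4.5],[0,0,-2,0,0,0,4.5],[0,0,-2,0,0,0,4.5],[0,0,-2,0,0,0,4.5]]]'

```text
time_s: 19.33
ee_pos: [0.4262, -0.259, 0.1324]
eef_rot: [-3.137, 0.036, 0.008]
contact_force: [0.2, 0.5, -0.2]
width: 0.0448
```

Emit:
move_arm --targets '[[[0,0,-3,0,0,0,4.5],[-2,3,-3,0,0,0,4.5],[-2,3,0,0,0,0,4.5],[0,2,0,0,0,0,4.5],[0,0,0,0,0,0,4.5]]]'

```text
time_s: 19.75
ee_pos: [0.3887, -0.3387, 0.2036]
eef_rot: [3.136, -0.028, 0.007]
contact_force: [0.7, -0.3, -0.7]
width: 0.0448
```

Emit:
move_arm --targets '[[[0,0,0,0,0,0,4.5],[0,0,0,0,0,0,4.5],[0,0,0,0,0,0,4.5],[0,0,0,0,0,0,4.5],[0,0,0,0,0,0,4.5]]]'

```text
time_s: 20.17
ee_pos: [0.3889, -0.3368, 0.2046]
eef_rot: [3.138, -0.029, 0.008]
contact_force: [0.1, 0.6, 1.4]
width: 0.0454
```

```bash
python3 -c "
from h import *
st()
i=snapshot('scene');cv2.imwrite('pics/s15.png',cv2.resize(i[120:290,70:430],None,fx=2.2,fy=2.2))
i=snapshot('top');cv2.imwrite('pics/t15.png',cv2.resize(i[125:285,135:395],None,fx=3,fy=3))
"
```

```text
20.17 [ 0.3889 -0.3368  0.2046] [ 3.138 -0.029  0.008] F [0.1 0.6 1.4] w 0.0454 q [-0.81 -0.08  1.79  0.    1.43  0.77]
```

View pics/s15.png

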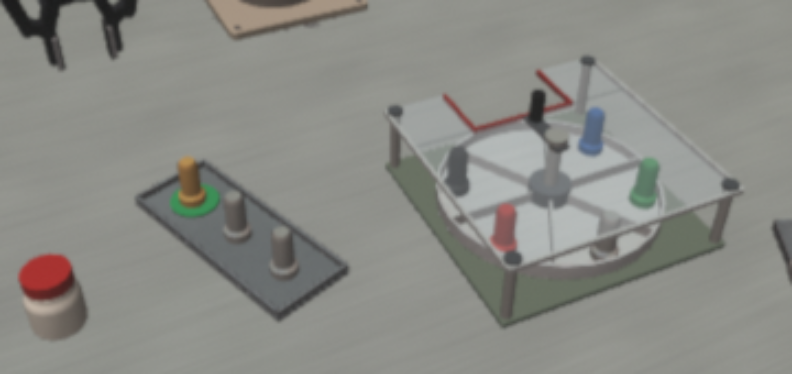

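View pics/t15.png

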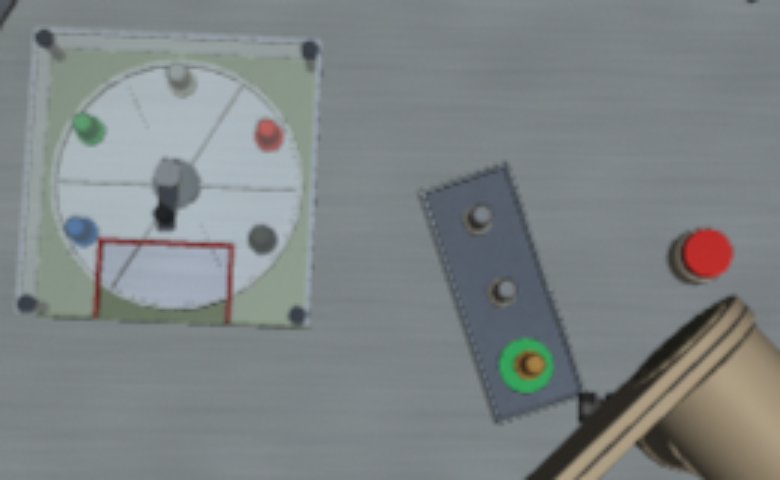

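The brass holder stands upright in the middle of the pad (top view px 526,365). The five other carousel holders, both tray holders and the jar are all standing in place. Handing in.

```bash
python3 -c "
from station import *
print(sign_off())"
```

```text
the job is handed in; nothing more can be done
None
```

The brass tool holder now stands upright on the green pad, and I handed the job in at about 20 s of the 64 s allowed.

- **Turning:** I gripped the crank knob and turned the carousel about 181° in small steps along its circle. One early stretch ran at about 0.9 rad/s, and the rest was slower. The wrist image then showed the brass holder within a pixel of the window's middle.
- **Lifting and placing:** I lifted the holder out through the window and lowered it onto the pad in steps of a few millimetres at most. I released it once a downward command no longer moved it. During that last press the gripper shifted about 1 mm sideways.
- **Contact check:** The force reading stayed near zero at touchdown. I judged contact from the height instead, which matched the expected 48.4 mm to within half a millimetre.
- **Final views (scene and top):** The brass holder stands near the pad's centre with green all round its foot. The five other carousel holders, the two tray holders and the jar are all standing in place. The gripper is clear and touching nothing.

The highest wrist force I read between moves was about 8 N.

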